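# Ready the tea scale

### The arm

A 6-joint arm with a two-finger parallel gripper is mounted at the origin on the work surface. World frame = base frame: x ahead of the robot, y to its left, z up, the work surface at z = 0. Lengths are in m, angles in rad, forces in N, time in s.
With the tool pointing down it reaches from about 0.275 to 0.75 m from the base axis. Payload 10.2 kg.
Tool frame: the origin (TCP) lies midway between the tips of the shut fingers; the grasp point (between the pads) lies 19 mm behind it; z points along the fingers, y is the line along which they close (so a half turn about z gives the same grasp; the last joint's range is limited). The gripper opens to 88 mm and grips with 3 to 60 N. Pads are 18 mm wide; open, the fingers measure 123 mm over their backs; the gripper's body (75 mm by 187 mm) begins 45 mm behind the grasp point.
Start: joints at [0.943, 0.313, 1.498, -0, 1.331, -0.223], TCP at [0.207, 0.483, 0.239] pointing down, gripper open.
Joint ranges: [-2.94, 2.94], [-0.97, 2.17], [0.19, 2.56], [-1.23, 4.37], [0.02, 3.11], [-2.88, 2.88]. Speed limits (rad/s): [2.39, 2.39, 3.01, 3.14, 3.14, 3.14].

### API

Orientations are given as a 3x3 rotation matrix whose columns are the frame's x, y, z axes.
In Python, from cell import arm, imaging gives the robot as it stands. The module is installed in compiled form; this text tells all that it offers.
- The arm moves only by the shell command python3 -m inch 'ROWS' [FORCE]. ROWS is text: rows parted by semicolons, each of 5 numbers parted by spaces: the finger opening in m, from 0 to 0.0881, then the shift along the world's x, y, z in m, then the turn about the world's z in degrees. A call has 1 to 10 rows; each row is the pose to reach, as a shift and turn from the pose commanded when the call began; what a row does not reach only later rows make up. A row lasts 1/10 s, in which the tool goes at most 50 mm and 8.59 degrees, less where a joint would pass 70% of its speed; a pose out of reach is approached as far as the arm can. A call with a gripper value outside its range is refused whole. The fingers move at their own pace and stop on an object; FORCE is the grip in N (left out, the last holds). Time passes only in rows, so rows that repeat a pose let the fingers close. It gives the time, the measured TCP pose, the force, the opening and the grip force at its end, in the units of the state.
- arm.read_state(): the state, without advancing time (a new reading comes with each control period).
- imaging.snapshot(name): name is "scene" or "top"; returns a dict with "image" (480x640x3 uint8, red, green, blue), "fovy" (degrees; the focal length in pixels is half the picture's height over the tangent of half this angle, whatever the lens; pixels are square), "cx", "cy" (the principal point, pixels), "k1" (the pictures are not rectified: a ray, as slopes to the right and down, at radius r is drawn at 1 + k1 r^2 times it, then the intrinsics apply), "pose" (4x4, takes a point from camera to world coordinates). Camera axes: x right, y up, looking along -z (the intrinsics and any distortion apply to the point x, -y, -z); pixel columns grow to the right and rows downward; lengths in m; the calibration is good to about 2 mm. A picture is of the moment at which its call begins. There is no depth.
- arm.hand_in(): hands the job in; it is judged then, once.
The state is a dict: "time_s": time; "q": joint angles; "joint_vel": joint speeds; "effort": joint torques, N m; "ee_pos": TCP position; "orientation": TCP orientation; "ft_force": force on the tool from outside, world axes, zero at the start; "ft_torque": the same for the moment, N m; "gripper_width": finger opening in m; "gripper_force": force on a finger pad.
Only numpy, scipy, OpenCV 4.12 (cv2) and the standard library are available. Lean on these libraries where they do the work, as an engineer would, in place of code of your own. Each camera call takes 0.05 s, during which the arm holds its last target. There are 200 camera calls.

### The job

Get the tea scale ready for weighing, using only the tips of the closed fingers: first tip the wide rocker of the outlet block over to on by pressing its raised near end down, next push the scale's round power key all the way down so that it stays in, then press the long bar-shaped tare key fully down and let it come back up. Do not press the square key or the narrow rocker, and leave the pan and weight on the scale and everything else on the table standing where it is: nothing is to be lifted or shifted.

Things in the scene. Friction and masses are not known exactly. Their poses are not given: they have to be found in the camera images.
- scale: White bench scale, fixed, 300 (x) x 220 (y) mm. Origin: centre of its footprint on the table; x points from console (robot's side) to steel platform (top 64 mm high), z up. Console top 50 mm above the table. Three black keys in a row on it at x = -116, y = -62, 0, +62 mm; which key is where varies. Each key's top stands 12 mm above the console when up and travels 5 mm straight down.
- power_top (a point): Centre of the top face of the round power key (30 mm diameter). Moves with the key; axes as the scale's.
- power (a joint): Travel of the round power key, m: 0 up, 0.005 fully down. No spring: about 3 N of friction moves it and it stays where it is left.
- tare_top (a point): Centre of the top face of the bar-shaped tare key (46 mm along the scale's x, 14 mm across). Moves with the key; axes as the scale's.
- tare (a joint): Travel of the bar-shaped tare key, m: 0 up, 0.005 fully down. A spring returns it: about 2 N to start it, 4.3 N at the bottom.
- unit_top (a point): Centre of the top face of the square unit key (24 x 24 mm), not to be pressed.
- unit (a joint): Travel of the square unit key, m: 0 up, 0.005 down; sprung like the tare key.
- block: White mains outlet block, fixed, left or right of the scale, 220 (x) x 120 (y) x 42 mm high. Origin: centre of its footprint on the table; x points away from the robot's side, z up. Two black rockers side by side on its near end at x = -66, y = -30 and +30 mm; which is on which side varies. Four round sockets behind them.
- wide_press (a point): Where to press the wide rocker (48 mm along the block's x, 30 mm wide): on top of its raised near half, 17 mm in front of the pivot, which runs along the block's y at the middle crease, 50 mm above the table. Off, the near half slopes up 0.30 rad and this point is 55 mm above the table; on, it is level, 50 mm above the table. Moves with the rocker; axes as the block's when off.
- wide (a joint): Angle of the wide rocker, rad: about 0 off (near end up), 0.30 fully on (near end down). Friction of 0.04 N m (some 2.5 N at the press point); it stays where it is left.
- narrow_press (a point): The same point on the narrow rocker (48 mm along x, 14 mm wide), not to be touched.
- narrow (a joint): Angle of the narrow rocker, rad: about 0 off, 0.30 on.
- pan: Loose round steel weighing pan, 150 mm across, 32 mm high, standing on the scale's platform. Origin: centre of its underside.
- weight: Loose brass weight, 26 mm across, 39 mm high, with a knob, standing on the near edge of the platform. Origin: centre of its underside.
- basket: Bamboo tea basket, 170 mm across, 138 mm high, on the side of the scale away from the block. Origin: centre of its underside.
- cup: White handleless tea cup, 68 mm across, 60 mm high, in front of the scale. Origin: centre of its underside.
- scoop: Steel tea scoop like a spoon, 140 mm long, lying in front of the scale. Origin: under its middle.
- tin: Small tea tin, 54 mm across, 60 mm high, in front of the scale. Origin: centre of its underside.
There are look-alikes about, which are no part of the job. Leave any yellow look-alike of the pan alone.

How it is judged:
On the way, in this order (a step that is already met when the one before it is completed fails the run):
1. the wide rocker is tipped on, no key pressed yet (value of joint wide above 0.24 rad and value of joint each of power, tare below 0.001 m), for 0.1 s.
2. the round power key is pushed fully in, the tare key still up (value of joint wide above 0.24 rad and value of joint power above 0.0035 m and value of joint tare below 0.001 m), for 0.1 s.
3. the bar-shaped tare key is pressed down (value of joint each of power, tare above 0.0035 m), for 0.05 s.
4. the tare key is let up again (value of joint power above 0.0035 m and value of joint tare below 0.001 m), for 0.1 s.
At the end, for the whole second after the job is handed in: Wide rocker on (over 0.24 of 0.30 rad), narrow rocker still off (under 0.10 rad), round power key in (over 3.5 of 5 mm), tare and square keys up (under 1 mm); pan and weight within 20 mm, and the other loose things within 30 mm, of where they stood, pan and weight at rest (all of step 4 and value of joint wide above 0.24 rad and value of joint narrow below 0.1 rad and value of joint unit below 0.001 m and not (distance of pan from where it was at the start of the episode above 0.02 m) and not (distance of weight from where it was at the start of the episode above 0.02 m) and not (distance of basket from where it was at the start of the episode above 0.03 m) and not (distance of cup from where it was at the start of the episode above 0.03 m) and not (distance of scoop from where it was at the start of the episode above 0.03 m) and not (distance of tin from where it was at the start of the episode above 0.03 m) and linear speed of each of pan, weight below 0.02 m/s); the robot touches nothing.
It fails at once if the square unit key is pressed (over 2 mm) or the narrow rocker tipped (over 0.10 rad) (value of joint unit above 0.002 m or value of joint narrow above 0.1 rad).
It fails at once if a scale key is pressed before the wide rocker is on (value of joint wide below 0.2 rad and value of joint any of power, tare above 0.002 m).
It fails at once if the tare key is pressed before the power key is in (value of joint power below 0.003 m and value of joint tare above 0.002 m).
It fails at once if the pan or the weight is lifted, tipped or shifted (over 20 mm or 0.35 rad) (distance of any of pan, weight from where it was at the start of the episode above 0.02 m or angle between any of pan, weight's own z axis and vertical above 0.35 rad).
It fails at once if another loose thing is lifted or shifted (over 30 mm) or tipped (distance of any of basket, cup, scoop, tin from where it was at the start of the episode above 0.03 m or angle between any of basket, cup, tin's own z axis and vertical above 0.5 rad).
It also fails if it takes over 61 s, if anything falls off the work surface, if the arm or the gripper's body presses on something with over 40 N, if the wrist force passes 120 N, or if a joint passes its speed limit or range.

## Working session

There is one attempt and no reset: what is moved stays moved. The work goes in short steps, Python scripts to look and compute and a shell command to move; the robot and the scene stay as the last step left them, time stands still between calls to the robot, and variables do not carry over. Pictures are saved under pics/ and viewed, at most 10 in all, crops included, and the job is handed in when it is done.

```bash
mkdir -p pics
cat > h.py <<'E'
import numpy as np, cv2
from cell import arm, imaging
def snap(n):
    s=imaging.snapshot(n); return s
def ray(s,u,v):
    f=240/np.tan(np.radians(s["fovy"])/2)
    K=np.array([[f,0,s["cx"]],[0,f,s["cy"]],[0,0,1]])
    p=cv2.undistortPoints(np.array([[[u,v]]],float),K,np.array([s["k1"],0,0,0,0.]))[0,0]
    P=np.array(s["pose"]); return P[:3,3],P[:3,:3]@np.array([p[0],-p[1],-1])
def onz(s,u,v,z):
    o,d=ray(s,u,v); return o+d*(z-o[2])/d[2]
E
python3 - <<'E'
from h import *
for n in("scene","top"):
    s=snap(n); cv2.imwrite(f"pics/{n}0.png",s["image"][:,:,::-1]); print(n,s["fovy"],s["cx"],s["cy"],s["k1"],np.round(s["pose"],3).tolist())
E
```

```text
scene 50.93897561510595 323.80224865490226 245.24776035633573 -0.04918754418056059 [[0.677, -0.613, 0.407, 0.975], [0.736, 0.576, -0.357, -0.335], [-0.016, 0.541, 0.841, 0.975], [0.0, 0.0, 0.0, 1.0]]
top 42.483243021129404 314.1613549820927 242.26499695096504 0.05745011576384008 [[-0.006, 0.993, -0.116, 0.334], [-1.0, -0.006, 0.001, 0.052], [0.0, 0.116, 0.993, 1.716], [0.0, 0.0, 0.0, 1.0]]
```

View pics/top0.png

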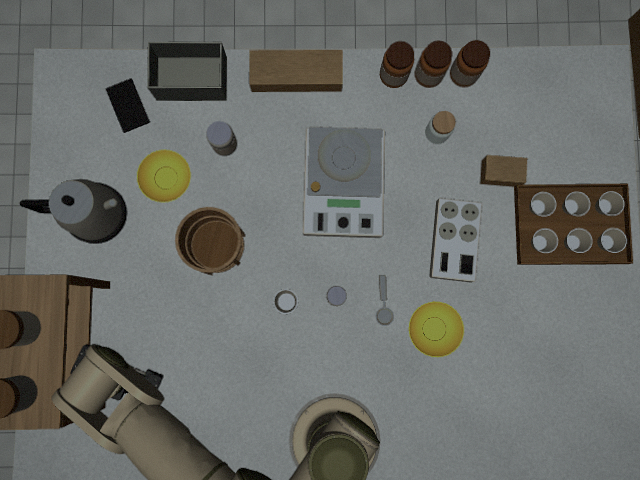

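View pics/scene0.png

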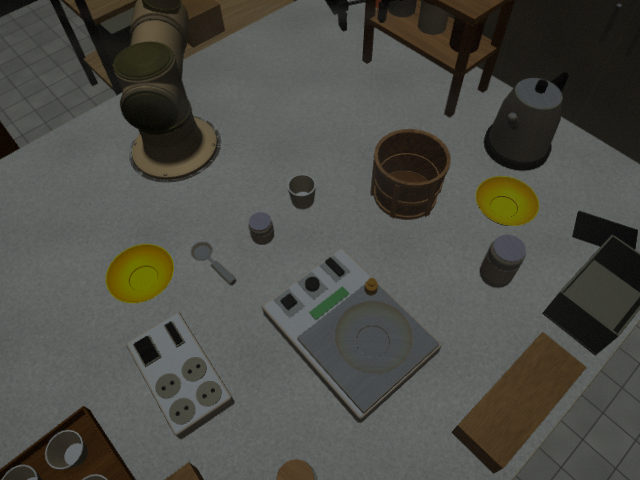

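The top view shows the scale with its bar key at (320,222), round at (343,222) and square at (366,223). The block's narrow rocker is at (444,262) and the wide one at (466,264). The scene view shows the same layout: bar (335,267), round (312,284), square (289,301), wide (146,350), narrow (175,333).

Run:
```python
from h import *
S={n:snap(n) for n in("top","scene")}
seeds={"top":dict(bar=(320,222),round=(343,222),sq=(366,223),nar=(444,262),wide=(466,264)),
"scene":dict(bar=(335,267),round=(312,284),sq=(289,301),nar=(175,333),wide=(146,350))}
H=dict(bar=.062,round=.062,sq=.062,nar=.050,wide=.050)
C={}
for n,s in S.items():
    g=s["image"].max(2); m=(g<60).astype(np.uint8)
    N,L,st,ce=cv2.connectedComponentsWithStats(m)
    for k,(u,v) in seeds[n].items():
        w=L[v-4:v+5,u-4:u+5]; i=np.bincount(w[w>0]).argmax()
        C[n,k]=ce[i]; print(n,k,ce[i].round(1),st[i],onz(s,*ce[i],H[k]).round(4))
for k in H:
    (o1,d1),(o2,d2)=[ray(S[n],*C[n,k]) for n in S]
    t=np.linalg.lstsq(np.c_[d1,-d2],o2-o1,rcond=None)[0]
    a,b=o1+d1*t[0],o2+d2*t[1]; print("tri",k,((a+b)/2).round(4),np.linalg.norm(a-b).round(4))
s=S["top"]; g=s["image"].min(2)
for nm,(x0,y0,x1,y1) in dict(block=(425,190,490,290),scale=(297,120,392,242)).items():
    r=(g[y0:y1,x0:x1]>150).astype(np.uint8)
    print(nm,np.percentile(g[y0:y1,x0:x1],[10,50,90]))
    c=max(cv2.findContours(r,0,2)[0],key=cv2.contourArea); b=cv2.boxPoints(cv2.minAreaRect(c))+[x0,y0]
    print([onz(s,*p,.042 if nm=="block" else .05)[:2].round(3).tolist() for p in b])
cv2.imwrite("pics/crop1.png",cv2.resize(s["image"][190:290,290:490,::-1],None,fx=4,fy=4,interpolation=2))
```

```text
top bar [320.  221.4] [318 213   5  18  85] [0.5846 0.0342 0.062 ]
top round [342.7 222. ] [338 217  10  11  89] [ 0.5825 -0.0274  0.062 ]
top sq [365.5 222.9] [362 219   8   9  71] [ 0.5796 -0.089   0.062 ]
top nar [444.1 261.6] [441 253   7  19 104] [ 0.4745 -0.3003  0.05  ]
top wide [466.2 264.2] [460 255  13  19 212] [ 0.4674 -0.3594  0.05  ]
scene bar [334.7 266.9] [325 258  20  19 174] [0.5886 0.0324 0.062 ]
scene round [311.8 283.9] [305 277  15  15 182] [ 0.5859 -0.0296  0.062 ]
scene sq [288.3 301.4] [280 294  17  16 166] [ 0.5833 -0.091   0.062 ]
scene nar [174.  333.7] [165 322  20  25 205] [ 0.4774 -0.3002  0.05  ]
scene wide [146.6 350.2] [134 336  27  31 458] [ 0.4699 -0.3595  0.05  ]
tri bar [0.5858 0.0345 0.0559] 0.0009
tri round [ 0.5834 -0.0276  0.0562] 0.0
tri sq [ 0.5806 -0.0894  0.0559] 0.0002
tri nar [ 0.475  -0.3006  0.046 ] 0.0011
tri wide [ 0.4678 -0.3599  0.0465] 0.0008
block [ 77. 125. 137.]Traceback (most recent call last):
  File "<stdin>", line 21, in <module>
ValueError: max() iterable argument is empty
```

Run:
```python
from h import *
t=arm.read_state(); print(t["time_s"],np.round(t["ee_pos"],4),np.round(t["orientation"],3).tolist(),np.round(t["ft_force"],2),t["gripper_width"])
p=t["ee_pos"]
for n,q in dict(wide=(.451,-.3575),round=(.584,-.028),bar=(.5865,.0335)).items(): print(n,np.round(np.array(q)-p[:2],3),np.hypot(*q))
s=snap("top"); cv2.imwrite("pics/crop1.png",cv2.resize(s["image"][180:290,290:490,::-1],None,fx=4,fy=4,interpolation=2))
```

```text
0.2 [0.2067 0.4825 0.2384] [[-0.919, 0.394, -0.0], [0.394, 0.919, -0.001], [0.0, -0.001, -1.0]] [-0.   -0.92 -0.59] 0.08834223084190443
wide [ 0.244 -0.84 ] 0.5755060816359806
round [ 0.377 -0.51 ] 0.5846708475715203
bar [ 0.38  -0.449] 0.5874559557958366
```

View pics/crop1.png

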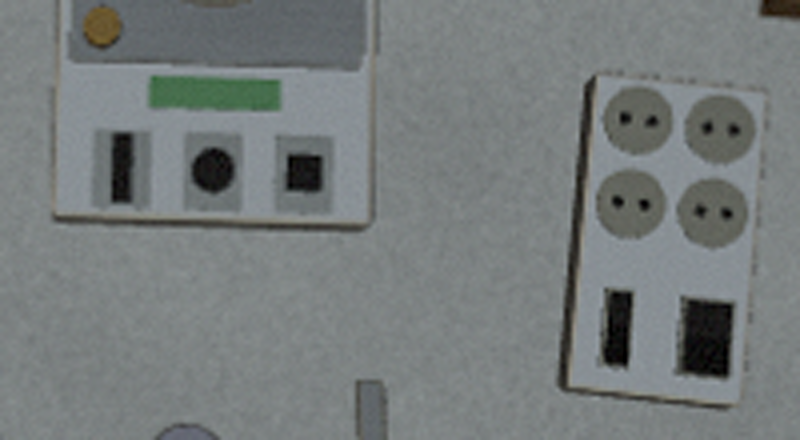

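The crop confirms it: the narrow rocker is at crop (617,328), the wide one at (706,338), and bar, round and square run left to right on the scale. Setting out at height with the fingers closing.

```bash
python3 -m inch '0 0.13 -0.42 0.0 16;0 0.13 -0.42 0.0 16;0 0.13 -0.42 0.0 16;0 0.13 -0.42 0.0 16;0 0.13 -0.42 0.0 16;0 0.13 -0.42 0.0 16;0 0.13 -0.42 0.0 16;0 0.13 -0.42 0.0 16;0 0.13 -0.42 0.0 16;0 0.13 -0.42 0.0 16' 20
python3 -m inch '0 0.114 -0.42 -0.1 0;0 0.114 -0.42 -0.1 0;0 0.114 -0.42 -0.1 0;0 0.114 -0.42 -0.1 0;0 0.114 -0.42 -0.1 0;0 0.114 -0.42 -0.1 0;0 0.114 -0.42 -0.1 0;0 0.114 -0.42 -0.1 0;0 0.114 -0.42 -0.1 0;0 0.114 -0.42 -0.1 0'
```

```text
time_s: 1.25
ee_pos: [0.3379, 0.0584, 0.2388]
orientation: [[-0.991, 0.133, 0.001], [0.133, 0.991, -0.001], [-0.001, -0.001, -1.0]]
ft_force: [-0.4, -0.4, 0.3]
gripper_width: 0.0102
gripper_force: 0.0
time_s: 2.25
ee_pos: [0.4511, -0.3602, 0.1361]
orientation: [[-0.992, 0.128, -0.002], [0.128, 0.992, 0.002], [0.002, 0.001, -1.0]]
ft_force: [0.4, 1.1, -0.2]
gripper_width: 0.0007
gripper_force: 0.0
```

```bash
python3 -m inch '0 0 0.002 -0.03 0;0 0 0.002 -0.06 0;0 0 0.002 -0.069 0;0 0 0.002 -0.069 0'
python3 - <<'E'
from h import *
s=snap("scene"); cv2.imwrite("pics/c2.png",cv2.resize(s["image"][270:420,80:280,::-1],None,fx=4,fy=4,interpolation=2))
print(arm.read_state()["ee_pos"])
E
```

```text
time_s: 2.65
ee_pos: [0.4509, -0.3541, 0.0693]
orientation: [[-0.992, 0.124, -0.001], [0.124, 0.992, 0.002], [0.001, 0.001, -1.0]]
ft_force: [0.0, -0.1, 0.5]
gripper_width: 0.0003
gripper_force: 0.0
[ 0.45132708 -0.35490622  0.07054777]
```

View pics/c2.png

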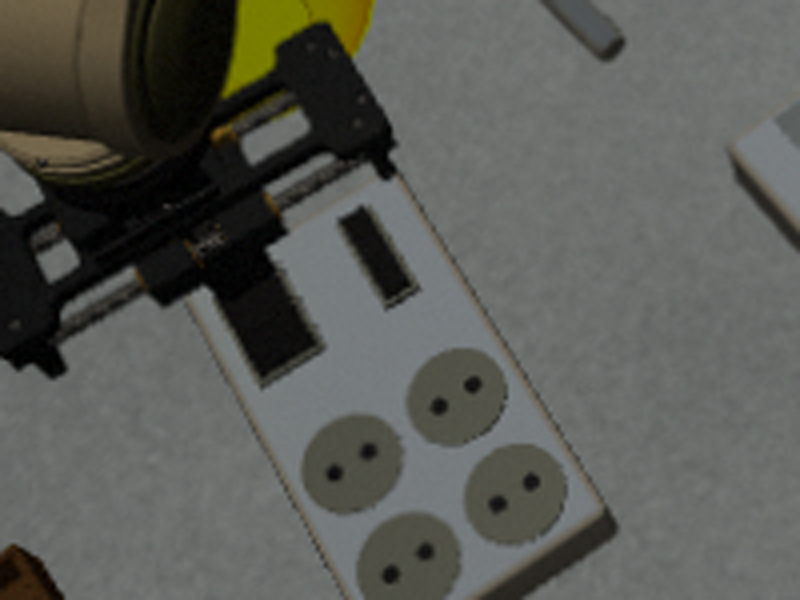

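The crop shows the finger tips over the near half of the wide rocker (far half visible at (270,330)), clear of the narrow one at (380,255). Pressing now.

```bash
python3 -m inch '0 0 -0.002 -0.006 0;0 0 -0.002 -0.012 0;0 0 -0.002 -0.015 0;0 0 -0.002 -0.018 0;0 0 -0.002 -0.020 0;0 0 -0.002 -0.020 0'
```

```text
time_s: 3.3
ee_pos: [0.4507, -0.3576, 0.0504]
orientation: [[-0.992, 0.125, -0.0], [0.125, 0.992, -0.0], [0.0, -0.0, -1.0]]
ft_force: [-2.7, 1.3, 7.5]
gripper_width: 0.0003
gripper_force: 3.7
```

```bash
python3 -m inch '0 0 0 -0.001 0;0 0 0 -0.002 0;0 0 0 -0.002 0'
```

```text
time_s: 3.6
ee_pos: [0.4508, -0.3576, 0.0501]
orientation: [[-0.992, 0.125, 0.0], [0.125, 0.992, -0.001], [-0.0, -0.001, -1.0]]
ft_force: [-9.0, 7.4, 23.2]
gripper_width: 0.0006
gripper_force: 11.8
```

Hard stop at z = 50 mm, so the rocker is on. Lift and go above the power key.

```bash
python3 -m inch '0 0 0 0.05 0;0 0 0 0.08 0;0 0.133 0.33 0.08 5;0 0.133 0.33 0.08 5;0 0.133 0.33 0.08 5;0 0.133 0.33 0.08 5;0 0.133 0.33 0.08 5;0 0.133 0.33 0.08 5;0 0.133 0.33 0.08 5;0 0.133 0.33 0.08 5'
python3 -m inch '0 0.133 0.33 0.08 5' >/dev/null --help 2>&1
python3 - <<'E'
from h import *
print(arm.read_state()["time_s"],arm.read_state()["ee_pos"])
s=snap("scene"); cv2.imwrite("pics/c3.png",cv2.resize(s["image"][200:400,80:380,::-1],None,fx=2.6,fy=2.6,interpolation=2))
E
```

```text
time_s: 4.6
ee_pos: [0.5848, -0.0227, 0.1276]
orientation: [[-0.999, 0.033, 0.001], [0.033, 0.999, 0.001], [-0.001, 0.001, -1.0]]
ft_force: [-0.2, 0.5, -0.2]
gripper_width: 0.0006
gripper_force: 0.0
4.6 [ 0.58475827 -0.02268927  0.12758552]
```

View pics/c3.png

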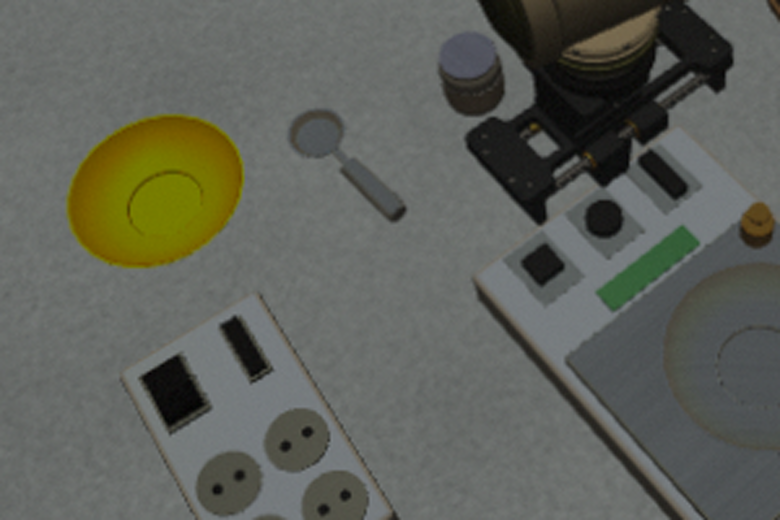

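The wide rocker at (173,390) is on, and the tips hang above the round key at (603,217). Descending onto it.

```bash
python3 -m inch '0 0 0 -0.03 0;0 0 0 -0.055 0;0 0 0 -0.058 0;0 0 0 -0.058 0'
```

```text
time_s: 5.05
ee_pos: [0.5836, -0.0284, 0.0699]
orientation: [[-0.999, 0.039, -0.001], [0.039, 0.999, 0.0], [0.001, 0.0, -1.0]]
ft_force: [0.9, 1.1, -0.0]
gripper_width: 0.0004
gripper_force: 0.0
```

```bash
python3 -m inch '0 0 0 -0.004 0;0 0 0 -0.008 0;0 0 0 -0.011 0;0 0 0 -0.013 0;0 0 0 -0.014 0;0 0 0 -0.015 0;0 0 0 -0.015 0'
```

```text
time_s: 5.75
ee_pos: [0.5844, -0.0278, 0.0573]
orientation: [[-0.999, 0.038, 0.002], [0.038, 0.999, -0.001], [-0.002, -0.001, -1.0]]
ft_force: [-6.3, -0.4, 21.1]
gripper_width: 0.0005
gripper_force: 10.5
```

The power key is at its stop (z = 57 mm, 21 N). Now the tare key.

```bash
python3 -m inch '0 0 0 0.03 0;0 0 0 0.03 0;0 0.002 0.031 0.03 0;0 0.002 0.062 0.03 0;0 0.002 0.062 0.03 0;0 0.002 0.062 0.015 0;0 0.002 0.062 0.015 0'
python3 -m inch '0 0 0 -0.004 0;0 0 0 -0.008 0;0 0 0 -0.011 0;0 0 0 -0.013 0;0 0 0 -0.014 0;0 0 0 -0.015 0;0 0 0 -0.015 0'
```

```text
time_s: 6.45
ee_pos: [0.5847, 0.0344, 0.0679]
orientation: [[-0.999, 0.038, -0.003], [0.038, 0.999, 0.0], [0.003, 0.0, -1.0]]
ft_force: [0.1, -0.4, -0.3]
gripper_width: 0.0003
gripper_force: 0.0
time_s: 7.15
ee_pos: [0.5862, 0.0341, 0.0572]
orientation: [[-0.999, 0.038, 0.001], [0.038, 0.999, -0.001], [-0.001, -0.001, -1.0]]
ft_force: [-9.5, -2.4, 21.3]
gripper_width: 0.0002
gripper_force: 10.7
```

```bash
python3 -m inch '0 0 0 0.03 0;0 0 0 0.06 0;0 0 0 0.1 0;0 0 0 0.12 0;0 -0.12 0 0.12 0;0 -0.12 0 0.12 0;0 -0.12 0 0.12 0;0 -0.12 0 0.12 0;0 -0.12 0 0.12 0'
python3 - <<'E'
from h import *
s=snap("scene"); cv2.imwrite("pics/c4.png",cv2.resize(s["image"][200:400,80:460,::-1],None,fx=2.1,fy=2.1,interpolation=2))
E
```

```text
time_s: 8.05
ee_pos: [0.4667, 0.0344, 0.1751]
orientation: [[-0.999, 0.039, 0.001], [0.039, 0.999, -0.0], [-0.001, -0.0, -1.0]]
ft_force: [0.3, -0.2, -0.1]
gripper_width: 0.001
gripper_force: 0.0
```

View pics/c4.png

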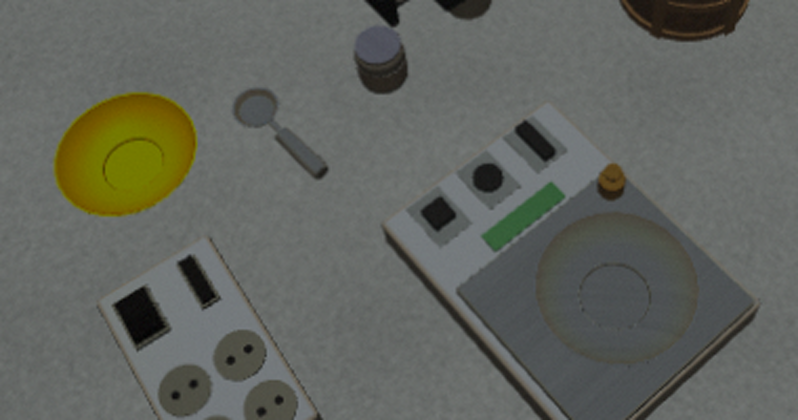

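The round key at (488,178) is down and the bar at (536,140) is back up. The wide rocker at (140,317) is on, the weight and pan stand where they were, and the arm is clear.

```bash
python3 -c "
from cell import arm
print(arm.hand_in())"
```

```text
the job is handed in; nothing more can be done
None
```

I tipped the wide rocker on, pushed the power key in so it stays down, and pressed and released the tare key. The job is handed in after about 8 s of robot time; the hand-in gave no verdict, but force readings at the stops and the last picture show all three steps done and nothing on or around the scale and block moved.

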